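# Put three mixed-up clay lids on their own dishes

### The job

The three lids got mixed up: each one is lying on a dish of another outline. Swap them round, setting the first one aside on the empty white plaster disc, until the round, the square and the oval lid each lie level and fully down in the seat of the dish of their own outline. Do not drop a lid, and leave the bowl stack, the tea glass and the little tagine where they stand.

Things in the scene. Friction and masses are not known exactly. Their poses are not given: they have to be found in the camera images.
- lid_round: Raw clay round lid, 90 mm diameter. Origin: centre of the underside, z up. Upright rim 0 to 12 mm, low dome to 22 mm, then the grip from 22 to 52 mm: a round knob of 26 mm diameter. Loose, 0.17 to 0.35 kg. Starts on the lip of the oval dish, underside 45 mm above the table.
- lid_square: Raw clay square lid, 84 x 84 mm, sides along its x and y. Origin: centre of the underside, z up. Upright rim 0 to 12 mm, low dome to 22 mm, then the grip from 22 to 52 mm: a square knob, 26 x 26 mm, sides along x and y. Loose, 0.17 to 0.35 kg. Starts on the lip of the round dish, underside 45 mm above the table.
- lid_oval: Raw clay oval lid (straight sides, half-round ends), 120 mm long along its x, 56 mm wide along y. Origin: centre of the underside, z up. Upright rim 0 to 12 mm, low dome to 22 mm, then the grip from 22 to 52 mm: a bar 50 mm long along x and 20 mm wide along y. Loose, 0.17 to 0.35 kg. Starts on the lip of the square dish, underside 45 mm above the table.
- dish_round: Raw clay dish, round outline, fixed, 45 mm high. Origin: centre of underside, on the table, z up. Seat for the lid's edge 37 mm above the table (deeper inside), lip round it to 45 mm. Seat 100 mm across (5 mm over its own lid each side), lip flares 3 mm wider to its top; outside 118 mm.
- dish_square: Raw clay dish, square outline, fixed, 45 mm high. Origin: centre of underside, on the table, z up. Seat for the lid's edge 37 mm above the table (deeper inside), lip round it to 45 mm. Seat 94 x 94 mm (5 mm over its own lid each side), lip flares 3 mm wider to its top; outside 112 x 112 mm. Sides along its x and y.
- dish_oval: Raw clay dish, oval outline, fixed, 45 mm high. Origin: centre of underside, on the table, z up. Seat for the lid's edge 37 mm above the table (deeper inside), lip round it to 45 mm. Seat 130 mm along its x by 66 mm along y (5 mm over its own lid each side), lip flares 3 mm wider to its top; outside 148 x 84 mm. Long axis along its x.
- bat: Empty white plaster disc, 160 mm diameter, 15 mm thick, flat, fixed to the table: the free spot. Origin: centre of its underside, on the table (its top is 15 mm higher).
- bowl_stack: Bystander: loose stack of little clay bowls in one piece, 76 mm diameter, 68 mm high; origin centre of underside. Leave it where it is.
- tea_glass: Bystander: empty clear tea glass, 62 mm diameter, 78 mm high; origin centre of underside. Leave it where it is.
- mini_tagine: Bystander: loose miniature clay tagine, low bowl with pointed cone on it, 68 mm diameter, 79 mm high; origin centre of underside. Leave it where it is.
There are look-alikes about, which are no part of the job. What is shaped like the dish_square but green is not meant.

How it is judged (in metres and radians):
On the way:
1. a lid has been set down flat on the plaster disc (centre within 40 mm of the disc's) and let go (((horizontal distance between lid_round and bat below 0.04 m and z of lid_round in the frame of bat between 0.012 and 0.02 m and angle between lid_round's own z axis and vertical below 0.1 rad and contact force between lid_round and the fingers below 0.1 N) or (horizontal distance between lid_square and bat below 0.04 m and z of lid_square in the frame of bat between 0.012 and 0.02 m and angle between lid_square's own z axis and vertical below 0.1 rad and contact force between lid_square and the fingers below 0.1 N) or (horizontal distance between lid_oval and bat below 0.04 m and z of lid_oval in the frame of bat between 0.012 and 0.02 m and angle between lid_oval's own z axis and vertical below 0.1 rad and contact force between lid_oval and the fingers below 0.1 N))), for 0.2 s.
At the end, for the whole second after the job is handed in: Each lid lies in the dish of its own outline, centre within 10 mm of the dish's, underside 33 to 41 mm above the dish's underside (in the seat, not on the lip), level within 0.06 rad, and at rest (horizontal distance between lid_round and dish_round below 0.01 m and z of lid_round in the frame of dish_round between 0.033 and 0.041 m and angle between each of lid_round, lid_square, lid_oval's own z axis and vertical below 0.06 rad and linear speed of each of lid_round, lid_square, lid_oval below 0.02 m/s and angular speed of each of lid_round, lid_square, lid_oval below 0.2 rad/s and horizontal distance between lid_square and dish_square below 0.01 m and z of lid_square in the frame of dish_square between 0.033 and 0.041 m and horizontal distance between lid_oval and dish_oval below 0.01 m and z of lid_oval in the frame of dish_oval between 0.033 and 0.041 m); the robot touches nothing.
It fails at once if the bowl stack, the tea glass or the little tagine is pushed more than 30 mm or tipped (distance of any of bowl_stack, tea_glass, mini_tagine from where it was at the start of the episode above 0.03 m or angle between any of bowl_stack, tea_glass, mini_tagine's own z axis and vertical above 0.5 rad).
It fails at once if a lid is dropped (moves faster than 0.6 m/s with no finger on it) ((linear speed of lid_round above 0.6 m/s and contact force between lid_round and the fingers below 0.05 N) or (linear speed of lid_square above 0.6 m/s and contact force between lid_square and the fingers below 0.05 N) or (linear speed of lid_oval above 0.6 m/s and contact force between lid_oval and the fingers below 0.05 N)).
It also fails if it takes over 104 s, if anything falls off the work surface, if the arm or the gripper's body presses on something with over 40 N, if the wrist force passes 120 N, or if a joint passes its speed limit or range.

### The arm

A 6-joint arm with a two-finger parallel gripper is mounted at the origin on the work surface. World frame = base frame: x ahead of the robot, y to its left, z up, the work surface at z = 0. Lengths are in m, angles in degrees, forces in N, time in s.
With the tool pointing down it reaches from about 0.4 to 0.825 m from the base axis. Payload 7 kg.
Tool frame: the origin (TCP) lies midway between the tips of the shut fingers; the grasp point (between the pads) lies 19 mm behind it; z points along the fingers, y is the line along which they close (so a half turn about z gives the same grasp; the last joint's range is limited). The gripper opens to 88 mm and grips with 3 to 60 N. Pads are 19 mm wide; open, the fingers measure 130 mm over their backs; the gripper's body (78 mm by 193 mm) begins 47 mm behind the grasp point.
Start: joints at [-53.852, 20.546, 0.682, 0, -70.136, -16.507], TCP at [0.227, -0.636, 0.227] pointing down, gripper open.
Joint ranges: [-176.03, 176.03], [-82.01, 121.73], [-58.28, 71.71], [-173.87, 95.51], [-174.79, -0.11], [-173.66, 173.66]. Speed limits (degrees/s): [136.94, 136.94, 172.46, 180, 180, 180].

### API

Orientations are given as [roll, pitch, yaw] about the fixed x, y, z axes, in that order (R = Rz(yaw) Ry(pitch) Rx(roll)).
In Python, from plant import ctrl gives the robot as it stands. The module is installed in compiled form; this text tells all that it offers.
- The arm moves only by the tool send_rows, never from a script. Its argument "plan" is a list that holds one entry, the list of rows, each a list of 6 numbers: the shift along the tool's x, y, z in cm, then the turn, a rotation vector about the tool's x, y, z in degrees. A call has 1 to 8 rows; each row is the pose to reach, as a shift and turn from the pose commanded when the call began, along the tool's axes at that moment; what a row does not reach only later rows make up. A row lasts 1/12 s, in which the tool goes at most 41.7 mm and 7.16 degrees, less where a joint would pass 70% of its speed; a pose out of reach is approached as far as the arm can. A call with a gripper value outside its range is refused whole. "fingers" is the opening, from 0 (shut) to 1 (fully open), set as the call begins (left out, the last holds). The fingers move at their own pace and stop on an object; the grip force is fixed at half the most. Time passes only in rows, so rows that repeat a pose let the fingers close. It gives the time, the measured TCP pose, the force, the opening and the grip force at its end, in the units of the state.
- ctrl.get_obs(): the state, without advancing time (a new reading comes with each control period).
- ctrl.snapshot(name): name is "side" or "top" or "wrist"; returns a dict with "img" (384x512x3 uint8, red, green, blue), "K" (3x3 intrinsics, pixels), "pose" (4x4, takes a point from camera to world coordinates). Camera axes: x right, y down, z forward; pixel columns grow to the right and rows downward; lengths in m; the calibration is good to about 2 mm. A picture is of the moment at which its call begins. There is no depth.
- ctrl.close_job(): hands the job in; it is judged then, once.
The state is a dict: "clock": time; "joint_pos": joint angles; "qvel": joint speeds; "tau": joint torques, N m; "tool_pos": TCP position; "orientation": TCP orientation; "force": force on the tool from outside, world axes, zero at the start; "moment": the same for the moment, N m; "opening": finger opening in m; "gripper_force": force on a finger pad.
Only numpy, scipy, OpenCV 4.12 (cv2) and the standard library are available. Lean on these libraries where they do the work, as an engineer would, in place of code of your own. Each camera call takes 0.05 s, during which the arm holds its last target. There are 200 camera calls.

## Working session

There is one attempt and no reset: what is moved stays moved. The work goes in short steps, Python scripts to look and compute and a tool call to move; the robot and the scene stay as the last step left them, time stands still between calls to the robot, and variables do not carry over. Pictures are saved under pics/ and viewed, at most 14 in all, crops included, and the job is handed in when it is done.

Besides the shell and the picture viewer there is one more tool, called after "Emit:" by a JSON object that holds its "op" and its "data", one argument or row to a line. send_rows: Moves the arm, as the interface text tells. Its arguments: {"type":"object","properties":{"plan":{"type":"array","items":{"type":"array","items":{"type":"array","items":{"type":"number"}}}},"fingers":{"type":"number"}},"required":["plan"]}

```bash
mkdir -p pics
python3 - <<'E'
from plant import ctrl
import cv2,numpy as np
o=ctrl.get_obs();print(o)
for n in("top","side"):
    s=ctrl.snapshot(n);np.savez(f"{n}0.npz",**s);cv2.imwrite(f"pics/{n}0.png",cv2.resize(s["img"][:,:,::-1],(800,600),interpolation=cv2.INTER_CUBIC));print(n,s["K"],s["pose"].round(4))
E
```

```text
{'clock': 0.0, 'joint_pos': array([-5.38515558e+01,  2.05926456e+01,  6.35370398e-01, -2.23016829e-02,
       -7.01360710e+01, -1.65074612e+01]), 'qvel': array([ 0.02566862,  0.02736257,  0.0582249 ,  0.05451431,  0.01944897,
       -0.15319414]), 'tau': array([ 1.08488846e-04, -5.82706475e+01,  2.93060589e+01,  6.99741259e+00,
        6.76023628e-03, -2.32443081e-04]), 'tool_pos': array([ 0.22671805, -0.63527313,  0.22561429]), 'orientation': array([ 1.79904544e+02, -6.42539150e-03, -1.60366607e+02]), 'force': array([-0.06857518, -0.01932456,  0.06948017]), 'moment': array([-0.02435572,  0.05822265, -0.05788314]), 'gripper_force': 0.0, 'opening': 0.08784374999580338}
top [[450.55657532   0.         248.56606648]
 [  0.         450.55657532 187.04269214]
 [  0.           0.           1.        ]] [[-1.4400e-02 -9.8480e-01  1.7330e-01  2.3810e-01]
 [-9.9980e-01  1.5900e-02  7.5000e-03 -5.0000e-04]
 [-1.0100e-02 -1.7310e-01 -9.8480e-01  1.3132e+00]
 [ 0.0000e+00  0.0000e+00  0.0000e+00  1.0000e+00]]
side [[477.5522476    0.         263.74874015]
 [  0.         477.5522476  193.5278876 ]
 [  0.           0.           1.        ]] [[ 0.8044 -0.3531  0.4778 -0.3071]
 [-0.594  -0.4646  0.6568 -1.0017]
 [-0.0099 -0.8121 -0.5834  0.9637]
 [ 0.      0.      0.      1.    ]]
```

View pics/top0.png

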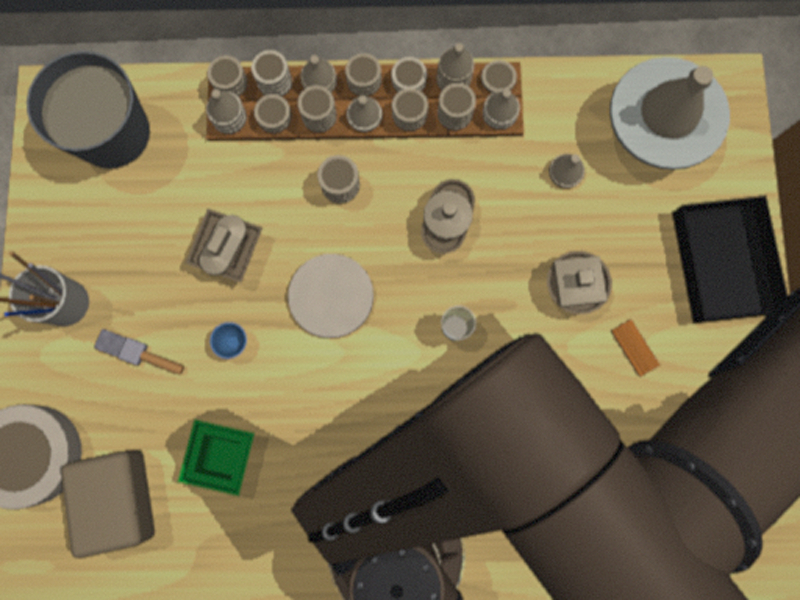

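View pics/side0.png

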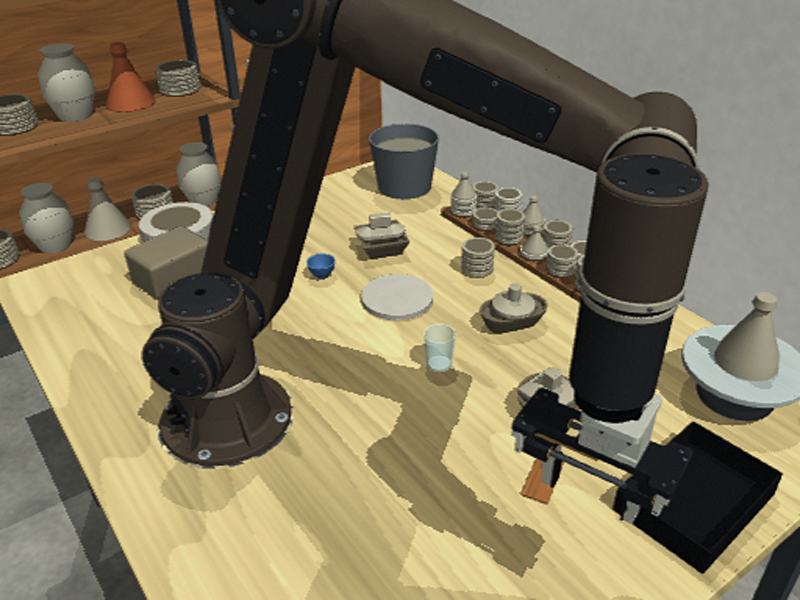

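The top view (800x600) shows these positions:
- Oval lid on the square dish at (222,245).
- Round lid on the oval dish at (448,215).
- Square lid on the round dish at (580,282).
- White bat at (330,295).
- Tea glass (458,323), bowl stack (338,180) and mini tagine (566,170).

There are two candidates for the square dish: the green one at (215,457) and the clay one at (222,245). The clay one fits, because it is raw clay and has the oval lid on it. I'll confirm it in an enlarged crop and get positions.

```bash
cat > h.py <<'E'
import numpy as np,cv2
from plant import ctrl
def ray(s,uv,z):
    uv=np.atleast_2d(np.asarray(uv,float));d=np.c_[uv,np.ones(len(uv))]@np.linalg.inv(s["K"]).T@s["pose"][:3,:3].T
    o=s["pose"][:3,3];return (o+d*((z-o[2])/d[:,2])[:,None])[:,:2]
def proj(s,p):
    p=np.atleast_2d(p)-s["pose"][:3,3];c=p@s["pose"][:3,:3];c=c@s["K"].T;return c[:,:2]/c[:,2:]
def snap(n): return ctrl.snapshot(n)
def rel(p,yaw):
    "cm shift in tool axes (tool down) from current pose to world point p"
    o=ctrl.get_obs();d=np.asarray(p)-o["tool_pos"]
    from scipy.spatial.transform import Rotation as R
    r=R.from_euler("xyz",o["orientation"],degrees=True);t=R.from_euler("xyz",[180,0,yaw],degrees=True)
    return (r.inv().apply(d)*100).round(2),np.degrees((r.inv()*t).as_rotvec()).round(2)
E
python3 - <<'E'
from h import *
s=dict(np.load("top0.npz"));im=s["img"]
cv2.imwrite("pics/crop1.png",cv2.resize(im[90:220,110:400,::-1],None,fx=2.7,fy=2.7,interpolation=cv2.INTER_CUBIC))
for n,(u,v),z in [("ovallidknob",(217,241),.097),("bat",(330,295),.015),("roundknob",(449,210),.097),("sqknob",(587,276),.097),("glass",(458,323),.04),("bowls",(338,180),.06),("tagine",(566,170),.04),("sqdish",(222,247),.045),("ovdish",(449,217),.045),("rdish",(580,284),.045)]:
    print(n,ray(s,(u*.64,v*.64),z).round(3))
E
```

```text
ovallidknob [[0.55  0.313]]
bat [[0.463 0.119]]
roundknob [[ 0.6   -0.102]]
sqknob [[ 0.475 -0.34 ]]
glass [[ 0.403 -0.117]]
bowls [[0.672 0.1  ]]
tagine [[ 0.691 -0.33 ]]
sqdish [[0.551 0.316]]
ovdish [[ 0.602 -0.106]]
rdish [[ 0.471 -0.341]]
```

View pics/crop1.png

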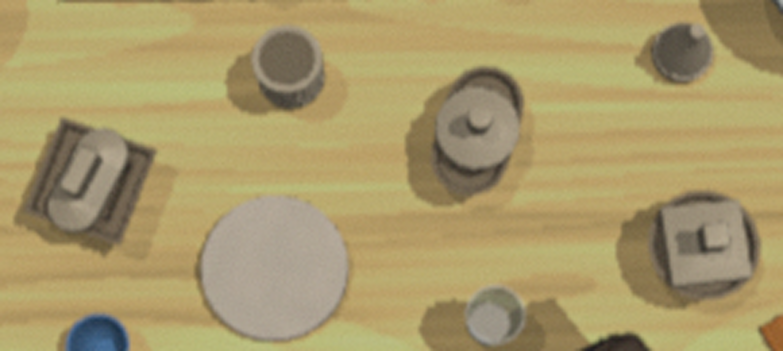

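The crop confirms the raw clay square dish under the oval lid, the round lid on the oval dish and the square lid on the round dish. Next I'll go to the square lid.

Run:
```python
from h import *
print(rel([.475,-.34,.227],-171.3))
s=snap("wrist");o=ctrl.get_obs()
from scipy.spatial.transform import Rotation as R
r=R.from_euler("xyz",o["orientation"],degrees=True)
print("cam in tool",r.inv().apply(s["pose"][:3,3]-o["tool_pos"]),"\n",(r.inv().as_matrix()@s["pose"][:3,:3]).round(3),s["K"])
```

```text
(array([-33.31,  19.47,  -0.1 ]), array([ 0.09, -0.02, 10.93]))
cam in tool [ 0.06687425  0.00015855 -0.15817449] 
 [[-0.    -0.968 -0.252]
 [ 1.    -0.     0.   ]
 [-0.    -0.252  0.968]] [[318.52972575   0.         256.58909896]
 [  0.         318.52972575 192.14881466]
 [  0.           0.           1.        ]]
```

Emit:
{"op": "send_rows", "data": {
  "plan": [
    [[-3.3, 2, 0, 0, 0, 1], [-6.6, 3.9, 0, 0, 0, 3], [-9.9, 5.8, 0, 0, 0, 4], [-13.2, 7.8, 0, 0, 0, 6], [-16.6, 9.8, 0, 0, 0, 7], [-20, 11.7, 0, 0, 0, 9], [-23.3, 13.6, 0, 0, 0, 10], [-26.6, 15.6, 0, 0, 0, 10.9]]
  ],
  "fingers": 1
}}

```text
clock: 0.82
tool_pos: [0.4258, -0.3977, 0.2265]
orientation: [180.0, -0.0, -171.3]
force: [0.4, 0.1, -1.4]
opening: 0.0875
gripper_force: 0.0
```

Emit:
{"op": "send_rows", "data": {
  "plan": [
    [[-2, 2, 0, 0, 0, 0], [-4, 3.5, 0, 0, 0, 0], [-5.8, 5.1, 0, 0, 0, 0], [-5.8, 5.1, 0, 0, 0, 0], [-5.8, 5.1, 0, 0, 0, 0]]
  ]
}}

```text
clock: 1.23
tool_pos: [0.4751, -0.3391, 0.2263]
orientation: [180.0, -0.0, -171.1]
force: [-0.4, 0.5, 0.1]
opening: 0.0874
gripper_force: 0.0
```

Run:
```python
from h import *
o=ctrl.get_obs();print(o["clock"],o["tool_pos"],o["orientation"])
for n in ("wrist","top"):
    s=snap(n);np.savez(n+"1.npz",**s)
    if n=="wrist": cv2.imwrite("pics/w1.png",s["img"][:,:,::-1])
```

```text
1.2333 [ 0.47514346 -0.33907175  0.2263082 ] [ 1.79981884e+02 -2.35628443e-02 -1.71127450e+02]
```

View pics/w1.png

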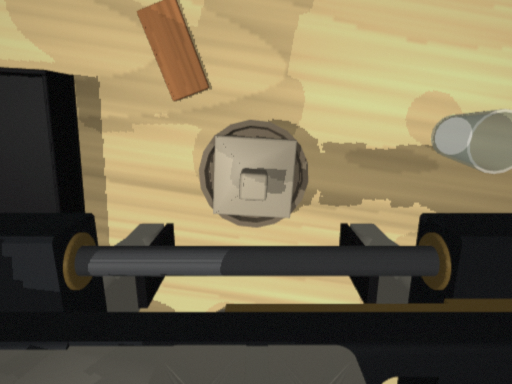

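The wrist view shows the square lid's rim at about (215..297, 137..217), its knob top at about (253,186), and the round dish's outline centred near (254,172). I'll segment it.

Run:
```python
from h import *
s=dict(np.load("wrist1.npz"));im=s["img"];hsv=cv2.cvtColor(im,cv2.COLOR_RGB2HSV)
for v in (172,186): print(v,[tuple(int(a) for a in hsv[v,u]) for u in range(192,316,6)])
clay=((hsv[...,1]<75)).astype(np.uint8);clay[225:]=0
n,l,st,c=cv2.connectedComponentsWithStats(clay);k=l[150,230];m=(l==k).astype(np.uint8)
cs=max(cv2.findContours(m,0,2)[0],key=cv2.contourArea);h=cv2.convexHull(cs)
w=ray(s,h[:,0],.045).astype(np.float32);cen,r=cv2.minEnclosingCircle(w);print("dish",st[k],cen,r)
e=cv2.fitEllipse(h);print(e)
for t in (110,125,140,155):
    b=(m>0)&(hsv[...,2]>t);n,l2,st2,c2=cv2.connectedComponentsWithStats(b.astype(np.uint8));kk=l2[150,230]
    cc=max(cv2.findContours((l2==kk).astype(np.uint8),0,2)[0],key=cv2.contourArea)
    print(t,cv2.minAreaRect(ray(s,cc[:,0],.057).astype(np.float32)),cv2.boundingRect(cc))
```

```text
172 [(20, 97, 212), (20, 97, 186), (18, 69, 96), (18, 69, 107), (20, 51, 186), (21, 50, 192), (21, 50, 194), (21, 49, 182), (20, 49, 168), (19, 54, 80), (21, 55, 74), (21, 50, 71), (21, 52, 69), (20, 54, 103), (19, 53, 102), (20, 53, 101), (20, 51, 149), (20, 60, 93), (16, 70, 62), (18, 71, 86), (20, 97, 160)]
186 [(20, 100, 201), (20, 98, 201), (19, 69, 126), (18, 77, 60), (20, 50, 185), (20, 51, 189), (19, 52, 193), (19, 49, 191), (19, 54, 162), (21, 53, 187), (19, 52, 186), (19, 51, 184), (20, 50, 175), (20, 54, 123), (19, 52, 122), (22, 52, 122), (20, 51, 169), (18, 70, 88), (19, 70, 58), (19, 83, 107), (21, 99, 157)]
dish [ 199  120  109  105 8768] (0.47985681891441345, -0.34133365750312805) 0.060772377997636795
((253.0555419921875, 173.66807556152344), (107.1698989868164, 108.5689926147461), 85.15729522705078)
110 ((0.47570735216140747, -0.3498000204563141), (0.1113205999135971, 0.09874096512794495), 5.9399895668029785) (199, 120, 98, 105)
125 ((0.48057499527931213, -0.34210026264190674), (0.08828174322843552, 0.08394268900156021), 5.312134265899658) (212, 135, 85, 86)
140 ((0.47877034544944763, -0.3420535922050476), (0.0832044705748558, 0.08280928432941437), 5.589813232421875) (213, 136, 83, 82)
155 ((0.4786606431007385, -0.3419356346130371), (0.08198244124650955, 0.08255022764205933), 5.418478488922119) (213, 137, 79, 81)
```

Emit:
{"op": "send_rows", "data": {
  "plan": [
    [[-0.3, -0.35, 3, 0, 0, 3.4], [-0.3, -0.35, 6, 0, 0, 3.4], [-0.3, -0.35, 9, 0, 0, 3.4], [-0.3, -0.35, 12, 0, 0, 3.4], [-0.3, -0.35, 14, 0, 0, 3.4], [-0.3, -0.35, 15.2, 0, 0, 3.4], [-0.3, -0.35, 15.3, 0, 0, 3.4], [-0.3, -0.35, 15.3, 0, 0, 3.4]]
  ]
}}

```text
clock: 2.0
tool_pos: [0.477, -0.3438, 0.073]
orientation: [180.0, -0.1, -174.7]
force: [0.4, 0.3, 0.4]
opening: 0.088
gripper_force: 0.0
```

Emit:
{"op": "send_rows", "data": {
  "plan": [
    [[0, 0, 0, 0, 0, 0], [0, 0, 0, 0, 0, 0], [0, 0, 0, 0, 0, 0], [0, 0, 0, 0, 0, 0], [0, 0, 0, 0, 0, 0], [0, 0, 0, 0, 0, 0], [0, 0, 0, 0, 0, 0], [0, 0, 0, 0, 0, 0]]
  ],
  "fingers": 0
}}

```text
clock: 2.67
tool_pos: [0.4781, -0.3431, 0.0736]
orientation: [-180.0, 0.0, -174.7]
force: [0.6, 0.1, 0.3]
opening: 0.0398
gripper_force: 0.0
```

Emit:
{"op": "send_rows", "data": {
  "plan": [
    [[0, 0, 0, 0, 0, 0], [0, 0, 0, 0, 0, 0], [0, 0, 0, 0, 0, 0], [0, 0, 0, 0, 0, 0], [0, 0, 0, 0, 0, 0], [0, 0, 0, 0, 0, 0]]
  ]
}}

```text
clock: 3.17
tool_pos: [0.478, -0.3431, 0.0735]
orientation: [180.0, -0.0, -174.7]
force: [0.6, 1.5, 0.7]
opening: 0.0259
gripper_force: 30.0
```

Emit:
{"op": "send_rows", "data": {
  "plan": [
    [[0, 0, -1, 0, 0, 0], [0, 0, -2.5, 0, 0, 0], [0, 0, -4, 0, 0, 0], [0, 0, -5.5, 0, 0, 0], [0, 0, -7, 0, 0, 0], [0, 0, -8, 0, 0, 0], [0, 0, -8, 0, 0, 0]]
  ]
}}

```text
clock: 3.75
tool_pos: [0.4792, -0.3438, 0.1563]
orientation: [-179.9, 0.2, -174.6]
force: [0.5, -0.4, -2.9]
opening: 0.0258
gripper_force: 30.0
```

Run:
```python
from h import *
o=ctrl.get_obs();print(o["opening"],o["gripper_force"],o["force"])
s=dict(np.load("top1.npz"));hsv=cv2.cvtColor(s["img"],cv2.COLOR_RGB2HSV)
m=(hsv[...,1]<75).astype(np.uint8)
n,l,st,c=cv2.connectedComponentsWithStats(m);k=l[189,211];print(st[k],hsv[189,211])
w=ray(s,max(cv2.findContours((l==k).astype(np.uint8),0,2)[0],key=cv2.contourArea)[:,0],.015).astype(np.float32)
print(cv2.minEnclosingCircle(w),w.mean(0)); bx,by=cv2.minEnclosingCircle(w)[0]
print(rel([bx,by,.154],-174.7))
```

```text
0.02581594517728458 29.999801516532898 [ 0.54220838 -0.40076232 -2.86919192]
[ 184  162   55   55 2315] [ 19  34 143]
((0.4634602963924408, 0.11889026314020157), 0.08080447465181351) [0.4602506  0.12144548]
(array([-2.75, 46.22,  0.15]), array([-0.12,  0.2 ,  0.06]))
```

Emit:
{"op": "send_rows", "data": {
  "plan": [
    [[-0.1, 1.5, 0, 0, 0, 0], [-0.3, 4.5, 0, 0, 0, 0], [-0.5, 8, 0, 0, 0, 0], [-0.7, 11.5, 0, 0, 0, 0], [-0.9, 15, 0, 0, 0, 0], [-1.1, 18.5, 0, 0, 0, 0], [-1.3, 22, 0, 0, 0, 0], [-1.5, 25.5, 0, 0, 0, 0]]
  ]
}}

```text
clock: 4.42
tool_pos: [0.4684, -0.0864, 0.153]
orientation: [180.0, -0.0, -174.7]
force: [1.6, 0.9, -2.1]
opening: 0.0259
gripper_force: 30.0
```

Emit:
{"op": "send_rows", "data": {
  "plan": [
    [[-0.2, 3.5, 0, 0, 0, 0], [-0.4, 7, 0, 0, 0, 0], [-0.6, 10.5, 0, 0, 0, 0], [-0.8, 14, 0, 0, 0, 0], [-1, 17, 0, 0, 0, 0], [-1.1, 19.5, 0, 0, 0, 0], [-1.2, 20.7, 0, 0, 0, 0], [-1.2, 20.7, 0, 0, 0, 0]]
  ]
}}

```text
clock: 5.08
tool_pos: [0.4618, 0.1213, 0.1531]
orientation: [-180.0, -0.0, -174.5]
force: [-0.3, -0.4, -1.7]
opening: 0.0258
gripper_force: 30.0
```

Run:
```python
from h import *
o=ctrl.get_obs();print(o["clock"],o["tool_pos"],o["opening"],rel([.463,.119,.0435],-174.7))
s=snap("wrist");cv2.imwrite("pics/w2.png",s["img"][:,:,::-1])
```

```text
5.0833 [0.46177493 0.12127727 0.15309894] 0.025782527522390096 (array([-0.1 , -0.24, 10.96]), array([-0.  , -0.02,  0.19]))
```

View pics/w2.png

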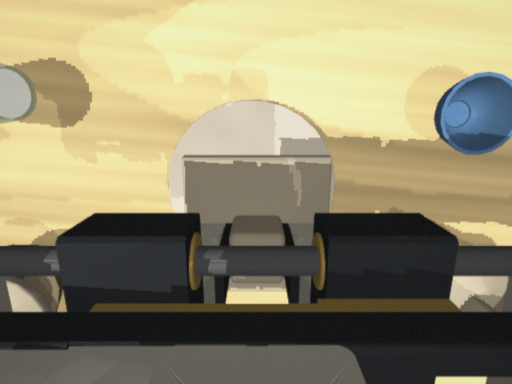

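The lid hangs level over the bat (disc at about (250,180)). I'll lower it.

Emit:
{"op": "send_rows", "data": {
  "plan": [
    [[0, -0.1, 2, 0, 0, 0], [0, -0.1, 4.5, 0, 0, 0], [0, -0.1, 7, 0, 0, 0], [0, -0.1, 9, 0, 0, 0], [0, -0.1, 10, 0, 0, 0], [0, -0.1, 10.6, 0, 0, 0], [0, -0.1, 10.9, 0, 0, 0], [0, -0.1, 10.9, 0, 0, 0]]
  ]
}}

```text
clock: 5.8
tool_pos: [0.462, 0.1175, 0.0444]
orientation: [-180.0, -0.0, -174.7]
force: [0.1, 0.4, -1.8]
opening: 0.0261
gripper_force: 30.0
```

Run:
```python
from h import *
o=ctrl.get_obs();print(o["clock"],o["tool_pos"],o["force"])
```

```text
5.8 [0.46197057 0.11754621 0.04438277] [ 0.06202931  0.35996576 -1.84128358]
```

Emit:
{"op": "send_rows", "data": {
  "plan": [
    [[0, 0, 0.1, 0, 0, 0], [0, 0, 0.15, 0, 0, 0], [0, 0, 0.15, 0, 0, 0]]
  ]
}}

```text
clock: 6.05
tool_pos: [0.4624, 0.1186, 0.0436]
orientation: [180.0, 0.1, -174.7]
force: [0.2, 0.5, -1.5]
opening: 0.0257
gripper_force: 30.0
```

Emit:
{"op": "send_rows", "data": {
  "plan": [
    [[0, 0, 0, 0, 0, 0], [0, 0, 0, 0, 0, 0], [0, 0, 0, 0, 0, 0], [0, 0, 0, 0, 0, 0], [0, 0, 0, 0, 0, 0], [0, 0, 0, 0, 0, 0]]
  ],
  "fingers": 0.6
}}

```text
clock: 6.55
tool_pos: [0.462, 0.1184, 0.0431]
orientation: [180.0, 0.0, -174.7]
force: [-0.1, -0.8, 0.3]
opening: 0.0518
gripper_force: 0.0
```

Emit:
{"op": "send_rows", "data": {
  "plan": [
    [[0, 0, -2, 0, 0, 0], [0, 0, -5, 0, 0, 0], [0, 0, -8, 0, 0, 0], [-1, -2, -11, 0, 0, 0], [-3, -5, -13.5, 0, 0, 0], [-4.5, -8.5, -15.5, 0, 0, 0], [-6.2, -12, -17.5, 0, 0, 0], [-8, -15.6, -18.6, 0, 0, 0]]
  ]
}}

```text
clock: 7.22
tool_pos: [0.5545, -0.0262, 0.2302]
orientation: [180.0, 0.2, -174.6]
force: [1.4, 1.0, -0.3]
opening: 0.0524
gripper_force: 0.0
```

Emit:
{"op": "send_rows", "data": {
  "plan": [
    [[-1.9, -3.7, 0, 0, 0, 0], [-3.2, -6.5, 0, 0, 0, 0], [-3.7, -7.3, 0, 0, 0, 0], [-3.7, -7.3, 0, 0, 0, 0], [-3.7, -7.3, 0, 0, 0, 0]]
  ]
}}

```text
clock: 7.63
tool_pos: [0.5967, -0.0946, 0.2267]
orientation: [180.0, -0.1, -174.7]
force: [-0.5, 1.0, 0.4]
opening: 0.0525
gripper_force: 0.0
```

Run:
```python
from h import *
o=ctrl.get_obs();print(o["clock"],o["tool_pos"])
s=snap("wrist");np.savez("wrist2.npz",**s);cv2.imwrite("pics/w3.png",s["img"][:,:,::-1])
np.savez("top2.npz",**snap("top"))
hsv=cv2.cvtColor(s["img"],cv2.COLOR_RGB2HSV);print(proj(s,[[.6,-.1,.07]]))
u,v=proj(s,[[.6,-.13,.06]])[0].astype(int)
for t,z in ((60,.057),(85,.045)):
    m=(hsv[...,1]<t).astype(np.uint8);m[232:]=0
    n,l,st,c=cv2.connectedComponentsWithStats(m);k=l[v,u]
    w=ray(s,max(cv2.findContours((l==k).astype(np.uint8),0,2)[0],key=cv2.contourArea)[:,0],z).astype(np.float32)
    print(t,st[k],cv2.minEnclosingCircle(w),cv2.minAreaRect(w))
```

```text
7.6333 [ 0.59665047 -0.09457997  0.22671712]
[[250.73064277 180.70603097]]
60 [ 204  141   85   84 5560] ((0.6065400242805481, -0.1046038568019867), 0.04584541916847229) ((0.6067714095115662, -0.10470844060182571), (0.08990944176912308, 0.08904917538166046), 5.2449469566345215)
85 [    0   116   296   116 13066] ((0.6173827052116394, -0.21764571964740753), 0.1697262078523636) ((0.6112172603607178, -0.21740329265594482), (0.1274036467075348, 0.3303164541721344), 5.244637489318848)
```

View pics/w3.png

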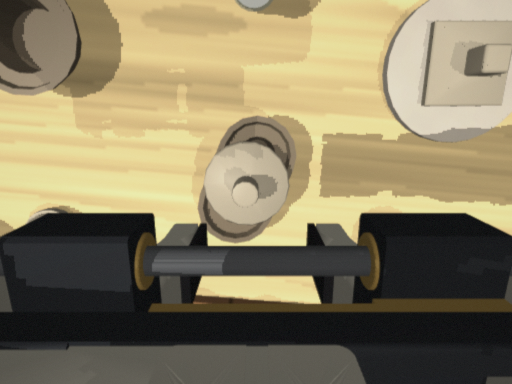

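The wrist view shows the square lid flat on the bat (upper right), and the round lid centred at (247,183) on the oval dish. I'll grasp the round lid next.

Emit:
{"op": "send_rows", "data": {
  "plan": [
    [[-0.9, -1.1, 3, 0, 0, 0], [-0.9, -1.1, 6, 0, 0, 0], [-0.9, -1.1, 9, 0, 0, 0], [-0.9, -1.1, 12, 0, 0, 0], [-0.9, -1.1, 14, 0, 0, 0], [-0.9, -1.1, 15.2, 0, 0, 0], [-0.9, -1.1, 15.3, 0, 0, 0], [-0.9, -1.1, 15.3, 0, 0, 0]]
  ]
}}

```text
clock: 8.4
tool_pos: [0.6066, -0.1034, 0.0744]
orientation: [-180.0, -0.1, -174.6]
force: [0.9, 0.4, 0.5]
opening: 0.0524
gripper_force: 0.0
```

Emit:
{"op": "send_rows", "data": {
  "plan": [
    [[0, 0, 0, 0, 0, 0], [0, 0, 0, 0, 0, 0], [0, 0, 0, 0, 0, 0], [0, 0, 0, 0, 0, 0], [0, 0, 0, 0, 0, 0], [0, 0, 0, 0, 0, 0], [0, 0, 0, 0, 0, 0], [0, 0, 0, 0, 0, 0]]
  ],
  "fingers": 0
}}

```text
clock: 9.07
tool_pos: [0.6074, -0.1044, 0.0752]
orientation: [-180.0, 0.1, -174.7]
force: [-0.0, 0.6, 6.6]
opening: 0.0252
gripper_force: 30.0
```

Emit:
{"op": "send_rows", "data": {
  "plan": [
    [[0, 0, -1, 0, 0, 0], [0, 0, -2.5, 0, 0, 0], [0, 0, -4, 0, 0, 0], [0, 0, -5.5, 0, 0, 0], [0, 0, -7, 0, 0, 0], [0, 0, -8, 0, 0, 0], [0, 0, -8, 0, 0, 0]]
  ]
}}

```text
clock: 9.65
tool_pos: [0.608, -0.1045, 0.1568]
orientation: [-180.0, 0.2, -174.7]
force: [0.7, -0.1, -2.9]
opening: 0.0254
gripper_force: 30.0
```

Run:
```python
from h import *
print(rel([.4797,-.3413,.154],-174.7))
```

```text
(array([ 14.98, -22.39,   0.24]), array([-0.01,  0.19,  0.05]))
```

Emit:
{"op": "send_rows", "data": {
  "plan": [
    [[1.5, -0.6, 0, 0, 0, 0], [4, -1.6, 0, 0, 0, 0], [7, -2.8, 0, 0, 0, 0], [10, -4.5, 0, 0, 0, 0], [12.5, -6.5, 0, 0, 0, 0], [14.2, -8.3, 0, 0, 0, 0], [15, -9.4, 0, 0, 0, 0], [15, -9.4, 0, 0, 0, 0]]
  ]
}}

```text
clock: 10.32
tool_pos: [0.4639, -0.2134, 0.1537]
orientation: [180.0, -0.1, -174.8]
force: [-0.1, 0.5, -3.1]
opening: 0.0254
gripper_force: 30.0
```

Run:
```python
from h import *
o=ctrl.get_obs();print(o["clock"],o["tool_pos"])
S={}
for n in("wrist","top"):
    s=S[n]=snap(n);np.savez(n+"3.npz",**s)
    hsv=cv2.cvtColor(s["img"],cv2.COLOR_RGB2HSV)
    u,v=proj(s,[[.4797,-.3413,.045]])[0].astype(int);print(n,u,v)
    m=(hsv[...,1]<85).astype(np.uint8);k=np.zeros_like(m);cv2.circle(k,(u,v),75 if n=="wrist" else 27,1,-1);m&=k
    m=cv2.morphologyEx(m,cv2.MORPH_OPEN,np.ones((3,3)))
    c=max(cv2.findContours(m,0,2)[0],key=cv2.contourArea)
    w=ray(s,c[:,0],.045).astype(np.float32);print(n,cv2.minEnclosingCircle(w),cv2.minAreaRect(w))
im=S["wrist"]["img"][:,:,::-1];cv2.imwrite("pics/w4.png",im)
```

```text
10.3167 [ 0.46389778 -0.21337432  0.15373631]
wrist 107 194
wrist ((0.48501282930374146, -0.34583407640457153), 0.06763316690921783) ((0.4849092364311218, -0.3426910638809204), (0.13086655735969543, 0.12521472573280334), 5.186099052429199)
top 371 178
top ((0.49072757363319397, -0.33903172612190247), 0.0734722912311554) ((0.4859393835067749, -0.3302742838859558), (0.13706046342849731, 0.12769946455955505), 11.169220924377441)
```

View pics/w4.png

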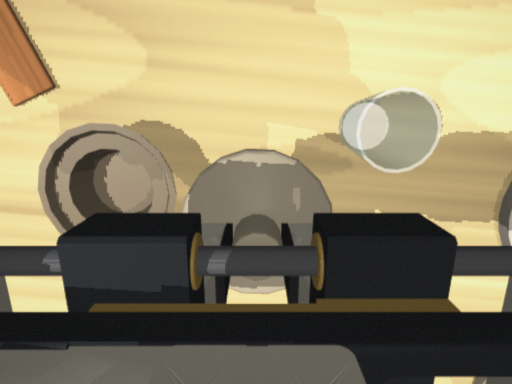

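The wrist view shows the empty round dish (lip spans u 39–175, top v 124), its bottom hidden by the gripper. I'll fit a circle to the visible far arc.

Run:
```python
from h import *
from scipy.optimize import least_squares
s=dict(np.load("wrist3.npz"));hsv=cv2.cvtColor(s["img"],cv2.COLOR_RGB2HSV)
m=(hsv[...,1]<85).astype(np.uint8);m[:,182:]=0;m[:110]=0
c=max(cv2.findContours(m,0,1)[0],key=cv2.contourArea)[:,0]
for um,vm in((125,205),(150,205),(110,190)):
    p=c[(c[:,0]<um)&(c[:,1]<vm)&(c[:,1]>112)&(c[:,0]>2)];w=ray(s,p,.045)
    for r in(None,.059):
        f=least_squares(lambda q:np.hypot(w[:,0]-q[0],w[:,1]-q[1])-(r or q[2]),[.48,-.34,.059],loss="soft_l1",f_scale=.001)
        print(len(p),f.x.round(4),np.abs(f.fun).max().round(4))
print(rel([.4805,-.3415,.154],-174.7))
```

```text
286 [ 0.4819 -0.355   0.0625] 0.0235
286 [ 0.4784 -0.3571  0.059 ] 0.0233
311 [ 0.4929 -0.3474  0.074 ] 0.0246
311 [ 0.4766 -0.3546  0.059 ] 0.0245
256 [ 0.4895 -0.3552  0.0683] 0.022
256 [ 0.4811 -0.3614  0.059 ] 0.0213
(array([-2.800e-01, -1.301e+01, -1.000e-02]), array([ 0.02, -0.03, -0.05]))
```

Run:
```python
from h import *
from scipy.optimize import least_squares
s=dict(np.load("wrist3.npz"));S=cv2.cvtColor(s["img"],cv2.COLOR_RGB2HSV)[...,1]
print([int(a) for a in S[180,25:60]],[int(a) for a in S[112:140,105]])
m=cv2.medianBlur(((S<85)*255).astype(np.uint8),5);m[:,182:]=0
p=[(np.argmax(m[v,15:]>0)+14.5,v) for v in range(150,208,2)]+[(u,np.argmax(m[110:,u]>0)+109.5) for u in range(70,140,2)]
w=ray(s,p,.045)
for r in(None,.059):
    f=least_squares(lambda q:np.hypot(w[:,0]-q[0],w[:,1]-q[1])-(r or q[2]),[.48,-.34,.059],loss="soft_l1",f_scale=.001)
    print(f.x.round(4),(f.fun*1e3).round(0)[::5])
print(p[::5])
```

```text
[81, 78, 75, 76, 77, 78, 77, 76, 76, 77, 76, 77, 77, 72, 65, 64, 63, 65, 63, 63, 69, 77, 72, 73, 67, 73, 72, 69, 66, 65, 64, 62, 65, 63, 63] [93, 93, 93, 94, 95, 96, 95, 93, 93, 92, 91, 88, 64, 59, 59, 61, 61, 60, 61, 65, 69, 63, 61, 59, 59, 61, 58, 59]
[ 0.4967 -0.3449  0.0775] [ -8.   7.   4.   1. -19. -22.  -2.  -1.  -0.   0.   1.   0.   0.]
[ 0.4772 -0.3504  0.059 ] [-7. 12. 11. 11. -8. -8. -4. -3. -2. -0.  1.  2.  3.]
[(np.float64(45.5), 150), (np.float64(14.5), 160), (np.float64(14.5), 170), (np.float64(14.5), 180), (np.float64(37.5), 190), (np.float64(40.5), 200), (72, np.float64(127.5)), (82, np.float64(124.5)), (92, np.float64(122.5)), (102, np.float64(122.5)), (112, np.float64(123.5)), (122, np.float64(126.5)), (132, np.float64(130.5))]
```

Run:
```python
from h import *
from scipy.optimize import least_squares
s=dict(np.load("wrist3.npz"));S=cv2.cvtColor(s["img"],cv2.COLOR_RGB2HSV)[...,1]
m=cv2.medianBlur(((S<71)*255).astype(np.uint8),5);m[:,182:]=0
p=[(np.argmax(m[v,15:]>0)+14.5,v) for v in range(150,208,2)]+[(u,np.argmax(m[110:,u]>0)+109.5) for u in range(60,140,2)]
w=ray(s,p,.045)
for r in(None,.059):
    f=least_squares(lambda q:np.hypot(w[:,0]-q[0],w[:,1]-q[1])-(r or q[2]),[.48,-.34,.059],loss="soft_l1",f_scale=.001)
    print(f.x.round(4),(f.fun*1e3).round(0)[::5])
```

```text
[ 0.4779 -0.3422  0.0586] [ 0.  0.  0. -0.  0. -1. -0. -0. -0.  1. -0. -0.  0. -0.]
[ 0.4783 -0.3419  0.059 ] [ 0.  0.  0. -0. -0. -1. -0. -0. -0.  1. -0. -0.  0. -0.]
```

Emit:
{"op": "send_rows", "data": {
  "plan": [
    [[0, -1.5, 0, 0, 0, 0], [0, -4, 0, 0, 0, 0], [0, -7, 0, 0, 0, 0], [-0.1, -10, 0, 0, 0, 0], [-0.1, -12, 0, 0, 0, 0], [-0.1, -12.9, 0, 0, 0, 0], [-0.1, -12.9, 0, 0, 0, 0], [-0.1, -12.9, 0, 0, 0, 0]]
  ]
}}

```text
clock: 11.08
tool_pos: [0.4794, -0.3397, 0.1535]
orientation: [179.9, -0.1, -174.7]
force: [-0.6, 1.2, -4.1]
opening: 0.0252
gripper_force: 30.0
```

Run:
```python
from h import *
print([ctrl.get_obs()["tool_pos"].round(4) for _ in range(3)],rel([.479,-.341,.0665],-174.7))
```

```text
[array([ 0.4794, -0.3397,  0.1535]), array([ 0.4794, -0.3397,  0.1535]), array([ 0.4794, -0.3397,  0.1535])] (array([ 0.04, -0.13,  8.7 ]), array([ 0.05, -0.07,  0.01]))
```

Emit:
{"op": "send_rows", "data": {
  "plan": [
    [[0, -0.1, 2, 0, 0, 0], [0, -0.1, 4, 0, 0, 0], [0, -0.1, 6, 0, 0, 0], [0, -0.1, 7, 0, 0, 0], [0, -0.1, 7.6, 0, 0, 0], [0, -0.1, 8.1, 0, 0, 0], [0, -0.1, 8.5, 0, 0, 0], [0, -0.1, 8.5, 0, 0, 0]]
  ]
}}

```text
clock: 11.75
tool_pos: [0.4797, -0.341, 0.0694]
orientation: [-180.0, 0.0, -174.6]
force: [-0.5, -0.2, -3.4]
opening: 0.0253
gripper_force: 30.0
```

Emit:
{"op": "send_rows", "data": {
  "plan": [
    [[0, 0, 0.15, 0, 0, 0], [0, 0, 0.3, 0, 0, 0], [0, 0, 0.3, 0, 0, 0]]
  ]
}}

```text
clock: 12.0
tool_pos: [0.4801, -0.3415, 0.0673]
orientation: [-180.0, 0.1, -174.7]
force: [0.4, 1.2, -0.6]
opening: 0.0254
gripper_force: 30.0
```

Emit:
{"op": "send_rows", "data": {
  "plan": [
    [[0, 0, 0.08, 0, 0, 0], [0, 0, 0.08, 0, 0, 0]]
  ]
}}

```text
clock: 12.17
tool_pos: [0.4801, -0.3415, 0.0672]
orientation: [-179.9, 0.1, -174.6]
force: [-1.6, 4.2, 7.3]
opening: 0.0256
gripper_force: 30.0
```

Emit:
{"op": "send_rows", "data": {
  "plan": [
    [[0, 0, 0, 0, 0, 0], [0, 0, 0, 0, 0, 0], [0, 0, 0, 0, 0, 0], [0, 0, 0, 0, 0, 0], [0, 0, 0, 0, 0, 0], [0, 0, 0, 0, 0, 0]]
  ],
  "fingers": 0.6
}}

```text
clock: 12.67
tool_pos: [0.4795, -0.3413, 0.0656]
orientation: [-180.0, -0.0, -174.7]
force: [0.3, 1.0, 0.2]
opening: 0.0519
gripper_force: 0.0
```

Emit:
{"op": "send_rows", "data": {
  "plan": [
    [[0, 0, -1.5, 0, 0, 0], [0, 0, -4, 0, 0, 0], [0, 0, -7, 0, 0, 0], [0, 0, -10, 0, 0, 0], [0, 0, -13, 0, 0, 0], [0, 0, -16, 0, 0, 0], [0, 0, -16, 0, 0, 0]]
  ]
}}

```text
clock: 13.25
tool_pos: [0.482, -0.3429, 0.2325]
orientation: [-179.7, 0.5, -174.6]
force: [1.5, -0.4, 0.8]
opening: 0.053
gripper_force: 0.0
```

Run:
```python
from h import *
s=snap("wrist");cv2.imwrite("pics/w5.png",s["img"][90:232,150:360,::-1].repeat(2,0).repeat(2,1))
S=cv2.cvtColor(s["img"],cv2.COLOR_RGB2HSV)[...,1];u,v=proj(s,[[.48,-.37,.05]])[0].astype(int)
m=(S<60).astype(np.uint8);m[230:]=0;n,l,st,c=cv2.connectedComponentsWithStats(m);k=l[v,u]
print(st[k],cv2.minEnclosingCircle(ray(s,np.argwhere(l==k)[:,::-1],.049).astype(np.float32)))
print(rel([.6,-.105,.227],-174.7))
```

```text
[ 218  128   83   82 5345] ((0.47998422384262085, -0.34139034152030945), 0.045785266906023026)
(array([-14.04,  22.5 ,   0.25]), array([-0.19,  0.34,  0.06]))
```

View pics/w5.png

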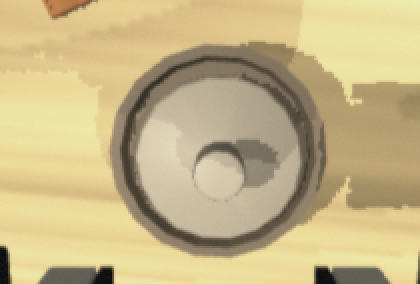

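The round lid sits in the round seat with an even gap all round. Now to the empty oval dish.

Emit:
{"op": "send_rows", "data": {
  "plan": [
    [[-1, 1.6, 0, 0, 0, 0], [-3, 4.8, 0, 0, 0, 0], [-5.2, 8.3, 0, 0, 0, 0], [-7.5, 12, 0, 0, 0, 0], [-9.8, 15.6, 0, 0, 0, 0], [-12, 19, 0, 0, 0, 0], [-13.5, 21.5, 0, 0, 0, 0], [-14, 22.5, 0, 0, 0, 0]]
  ]
}}

```text
clock: 13.97
tool_pos: [0.5992, -0.1006, 0.2243]
orientation: [180.0, -0.1, -174.5]
force: [-0.4, -0.2, -1.0]
opening: 0.0527
gripper_force: 0.0
```

Emit:
{"op": "send_rows", "data": {
  "plan": [
    [[0, 0, 0, 0, 0, 0], [0, 0, 0, 0, 0, 0], [0, 0, 0, 0, 0, 0]]
  ]
}}

```text
clock: 14.22
tool_pos: [0.5973, -0.1048, 0.225]
orientation: [-180.0, -0.1, -174.7]
force: [-0.2, -0.5, 0.5]
opening: 0.0526
gripper_force: 0.0
```

Run:
```python
from h import *
s=snap("wrist");np.savez("wrist5.npz",**s);cv2.imwrite("pics/w6.png",s["img"][80:240,150:360,::-1].repeat(2,0).repeat(2,1))
S=cv2.cvtColor(s["img"],cv2.COLOR_RGB2HSV)[...,1]
u,v=proj(s,[[.605,-.105,.045]])[0].astype(int);print(u,v)
for t in(68,75,82):
    m=cv2.medianBlur((S<t).astype(np.uint8),5);m[232:]=0;k=np.zeros_like(m);cv2.circle(k,(u,v),85,1,-1);m&=k
    c=cv2.convexHull(max(cv2.findContours(m,0,1)[0],key=cv2.contourArea))
    print(t,cv2.boundingRect(c),cv2.minAreaRect(ray(s,c[:,0],.045).astype(np.float32)))
```

```text
255 180
68 (226, 118, 61, 53) ((0.5630142092704773, -0.11100762337446213), (0.03913607448339462, 0.07065553218126297), 32.99446487426758)
75 (182, 117, 124, 115) ((0.6148698329925537, -0.10906003415584564), (0.09105605632066727, 0.16022451221942902), 63.6916618347168)
82 (181, 116, 125, 116) ((0.6148998737335205, -0.10918810963630676), (0.09271374344825745, 0.16117322444915771), 62.788780212402344)
```

View pics/w6.png

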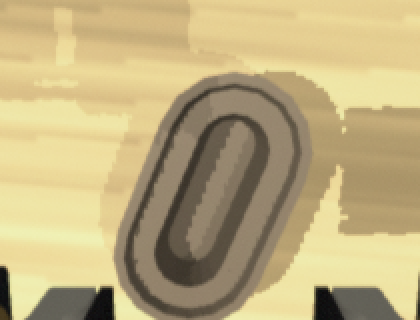

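The crop shows the empty oval dish, fully visible, at about (207..306, 116..240) in the full frame and tilted.

Run:
```python
from h import *
s=dict(np.load("wrist5.npz"));h=cv2.cvtColor(s["img"],cv2.COLOR_RGB2HSV).astype(int)
for v in(160,200):print(v,[(u,h[v,u,1],h[v,u,2],h[v,u,1]*h[v,u,2]//255) for u in range(200,320,4)])
for t in(69,71,73):
  for c in(36,40,44):
    m=((h[...,1]<t)&(h[...,1]*h[...,2]//255<c)).astype(np.uint8);m[239:]=0;m[:,:190]=0;m[:,320:]=0;m[:100]=0
    m=cv2.morphologyEx(m,cv2.MORPH_OPEN,np.ones((5,5)))
    n,l,st,_=cv2.connectedComponentsWithStats(m);m=(l==l[180,256]).astype(np.uint8)
    q=cv2.convexHull(max(cv2.findContours(m,0,1)[0],key=cv2.contourArea))
    print(t,c,cv2.boundingRect(q),cv2.minAreaRect(ray(s,q[:,0],.045).astype(np.float32)))
```

```text
160 [(200, np.int64(84), np.int64(239), np.int64(78)), (204, np.int64(84), np.int64(239), np.int64(78)), (208, np.int64(94), np.int64(227), np.int64(83)), (212, np.int64(96), np.int64(225), np.int64(84)), (216, np.int64(96), np.int64(224), np.int64(84)), (220, np.int64(95), np.int64(223), np.int64(83)), (224, np.int64(69), np.int64(155), np.int64(41)), (228, np.int64(67), np.int64(122), np.int64(32)), (232, np.int64(68), np.int64(139), np.int64(37)), (236, np.int64(67), np.int64(152), np.int64(39)), (240, np.int64(67), np.int64(152), np.int64(39)), (244, np.int64(69), np.int64(119), np.int64(32)), (248, np.int64(71), np.int64(65), np.int64(18)), (252, np.int64(68), np.int64(102), np.int64(27)), (256, np.int64(69), np.int64(103), np.int64(27)), (260, np.int64(70), np.int64(150), np.int64(41)), (264, np.int64(69), np.int64(151), np.int64(40)), (268, np.int64(69), np.int64(148), np.int64(40)), (272, np.int64(69), np.int64(130), np.int64(35)), (276, np.int64(75), np.int64(88), np.int64(25)), (280, np.int64(70), np.int64(87), np.int64(23)), (284, np.int64(67), np.int64(141), np.int64(37))
[... 2365 characters left out ...]
84184265, 0.6637783646583557), 5.32352352142334)
71 40 (0, 0, 512, 384) ((0.6518878936767578, -0.1009698212146759), (0.44450971484184265, 0.6637783646583557), 5.32352352142334)
71 44 (217, 117, 80, 106) ((0.5935903787612915, -0.10117490589618683), (0.06785120069980621, 0.11633466184139252), 74.26148986816406)
73 36 (0, 0, 512, 384) ((0.6518878936767578, -0.1009698212146759), (0.44450971484184265, 0.6637783646583557), 5.32352352142334)
73 40 (0, 0, 512, 384) ((0.6518878936767578, -0.1009698212146759), (0.44450971484184265, 0.6637783646583557), 5.32352352142334)
73 44 (208, 117, 97, 122) ((0.6072315573692322, -0.10527157038450241), (0.08226076513528824, 0.14480233192443848), 72.44353485107422)
```

```bash
cat >> h.py <<'E'
def clay(s,t=52,bot=239):
    h=cv2.cvtColor(s["img"],cv2.COLOR_RGB2HSV).astype(int);m=(h[...,1]*h[...,2]//255<t).astype(np.uint8);m[bot:]=0;return m,h
def hull(m,seed):
    m=cv2.morphologyEx(m,cv2.MORPH_OPEN,np.ones((5,5)));n,l,st,_=cv2.connectedComponentsWithStats(m);m=(l==l[seed[1],seed[0]]).astype(np.uint8)
    return cv2.convexHull(max(cv2.findContours(m,0,1)[0],key=cv2.contourArea))[:,0]
E
python3 - <<'E'
from h import *
s=dict(np.load("wrist5.npz"))
for t in(47,52,57):
    m,_=clay(s,t);m[:,:190]=0;m[:,320:]=0;m[:100]=0;q=hull(m,(264,160));print(t,cv2.boundingRect(q),cv2.minAreaRect(ray(s,q,.045).astype(np.float32)))
print(rel([.55,.314,.227],-174.7))
E
```

```text
47 (208, 117, 98, 122) ((0.607257068157196, -0.10518130660057068), (0.08290530741214752, 0.1447993367910385), 72.50010681152344)
52 (207, 117, 99, 122) ((0.607274055480957, -0.1052197515964508), (0.08324425667524338, 0.1456558257341385), 72.35281372070312)
57 (207, 117, 99, 122) ((0.6070737838745117, -0.10517001152038574), (0.08401210606098175, 0.14605127274990082), 72.43946838378906)
(array([ 0.85, 42.17, -0.17]), array([-0.  , -0.05, -0.01]))
```

Emit:
{"op": "send_rows", "data": {
  "plan": [
    [[0, 2, 0, 0, 0, 0], [0.1, 5.5, 0, 0, 0, 0], [0.2, 9.4, 0, 0, 0, 0], [0.3, 13.3, 0, 0, 0, 0], [0.4, 17.2, 0, 0, 0, 0], [0.5, 21, 0, 0, 0, 0], [0.5, 25, 0, 0, 0, 0], [0.5, 29, 0, 0, 0, 0]]
  ]
}}

```text
clock: 14.93
tool_pos: [0.5656, 0.1843, 0.2261]
orientation: [180.0, 0.0, -174.8]
force: [0.6, -0.9, 0.4]
opening: 0.0524
gripper_force: 0.0
```

Emit:
{"op": "send_rows", "data": {
  "plan": [
    [[0, 4, 0, 0, 0, 0], [0.2, 8, 0, 0, 0, 0], [0.3, 11.5, 0, 0, 0, 0], [0.3, 13.2, 0, 0, 0, 0], [0.3, 13.2, 0, 0, 0, 0], [0.3, 13.2, 0, 0, 0, 0]]
  ]
}}

```text
clock: 15.43
tool_pos: [0.5507, 0.3149, 0.2253]
orientation: [-180.0, -0.0, -174.6]
force: [-0.6, -1.0, 0.8]
opening: 0.0525
gripper_force: 0.0
```

Run:
```python
from h import *
s=snap("wrist");np.savez("wrist6.npz",**s);cv2.imwrite("pics/w7.png",s["img"][80:240,150:360,::-1].repeat(2,0).repeat(2,1))
o=ctrl.get_obs();print(o["clock"],o["tool_pos"],o["orientation"])
u,v=proj(s,[[.55,.314,.06]])[0].astype(int);m,h=clay(s);m[:,:u-75]=0;m[:,u+75:]=0;m[:90]=0
q=hull(m,(u,v));print("dish",cv2.boundingRect(q),cv2.minAreaRect(ray(s,q,.045).astype(np.float32)))
for t in(57,60,63):
    l=((h[...,1]<t)&(m>0)).astype(np.uint8);q=hull(l,(u,v-20));print("lid",t,cv2.boundingRect(q),cv2.minAreaRect(ray(s,q,.057).astype(np.float32)))
```

```text
15.4833 [0.55084455 0.31413895 0.22543469] [-1.79973704e+02 -2.77025828e-02 -1.74698132e+02]
dish (189, 112, 133, 127) ((0.5586534738540649, 0.3117018938064575), (0.11190614849328995, 0.12234464287757874), 69.9294204711914)
lid 57 (213, 129, 83, 100) ((0.55623459815979, 0.3119882047176361), (0.05634060502052307, 0.11691860854625702), 64.07325744628906)
lid 60 (213, 129, 83, 100) ((0.5564922094345093, 0.31202012300491333), (0.05694090202450752, 0.11734971404075623), 63.805809020996094)
lid 63 (212, 129, 85, 101) ((0.5564164519309998, 0.3120456337928772), (0.05746091157197952, 0.11779467016458511), 63.62478256225586)
```

View pics/w7.png

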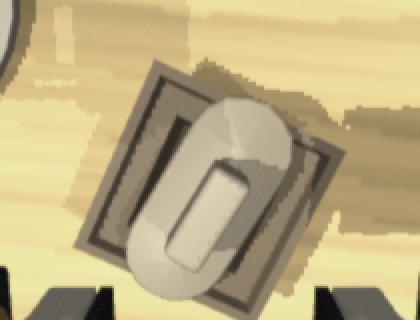

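The crop shows the oval lid lying diagonally on the square clay dish, with the bar centred near (253,190) in the full frame and a long-axis yaw of about −25.5°. I'll check the knob centre, then grasp.

Run:
```python
from h import *
s=dict(np.load("wrist6.npz"));c=np.array([(212,167),(248,180),(197,271),(165,256)])/2+[150,80]
w=ray(s,c,.097);print(w.mean(0),np.degrees(np.arctan2(*(w[1]-w[2])[::-1])),np.degrees(np.arctan2(*(w[0]-w[3])[::-1])),np.linalg.norm(w[1]-w[2]),np.linalg.norm(w[0]-w[1]))
h=cv2.cvtColor(s["img"],cv2.COLOR_RGB2HSV);k=((h[...,1]<63)&(h[...,2]>185)).astype(np.uint8);u,v=proj(s,[[.556,.312,.097]])[0].astype(int);print(u,v,h[v,u])
print(rel([.5562,.3122,.0735],-205.5))
```

```text
[0.5562015  0.31179397] 157.05195511168768 157.7200348687122 0.04970315255299266 0.017491532633549706
252 189 [ 20  51 217]
(array([-0.52, -0.24, 15.19]), array([-3.00e-02, -2.00e-02,  3.08e+01]))
```

Emit:
{"op": "send_rows", "data": {
  "plan": [
    [[-0.5, -0.2, 2, 0, 0, 7], [-0.5, -0.2, 4.5, 0, 0, 14], [-0.5, -0.2, 7, 0, 0, 21], [-0.5, -0.2, 9.5, 0, 0, 28], [-0.5, -0.2, 12, 0, 0, 29], [-0.5, -0.2, 14, 0, 0, 29], [-0.5, -0.2, 15, 0, 0, 29], [-0.5, -0.2, 15.2, 0, 0, 29]]
  ]
}}

```text
clock: 16.15
tool_pos: [0.5554, 0.3113, 0.0718]
orientation: [-179.8, -0.1, 156.2]
force: [0.3, 0.7, -0.7]
opening: 0.0528
gripper_force: 0.0
```

Emit:
{"op": "send_rows", "data": {
  "plan": [
    [[0, 0, 0, 0, 0, 0], [0, 0, 0, 0, 0, 0], [0, 0, 0, 0, 0, 0], [0, 0, 0, 0, 0, 0], [0, 0, 0, 0, 0, 0], [0, 0, 0, 0, 0, 0], [0, 0, 0, 0, 0, 0], [0, 0, 0, 0, 0, 0]]
  ],
  "fingers": 0
}}

```text
clock: 16.82
tool_pos: [0.556, 0.3138, 0.0744]
orientation: [180.0, 0.0, 156.4]
force: [-0.8, -2.3, 5.5]
opening: 0.0198
gripper_force: 29.6
```

Emit:
{"op": "send_rows", "data": {
  "plan": [
    [[0, 0, 0, 0, 0, 0], [0, 0, 0, 0, 0, 0], [0, 0, 0, 0, 0, 0]]
  ]
}}

```text
clock: 17.07
tool_pos: [0.556, 0.3138, 0.0744]
orientation: [180.0, 0.0, 156.4]
force: [-2.5, -1.0, 5.7]
opening: 0.02
gripper_force: 29.6
```

Emit:
{"op": "send_rows", "data": {
  "plan": [
    [[0, 0, -1, 0, 0, 0], [0, 0, -2.5, 0, 0, 0], [0, 0, -4, 0, 0, 0], [0, 0, -5.5, 0, 0, 0], [0, 0, -7, 0, 0, 0], [0, 0, -8, 0, 0, 0], [0, 0, -8, 0, 0, 0]]
  ]
}}

```text
clock: 17.65
tool_pos: [0.5568, 0.3146, 0.1563]
orientation: [179.8, 0.1, 156.4]
force: [0.6, 0.1, -1.8]
opening: 0.0197
gripper_force: 29.6
```

Run:
```python
from h import *
o=ctrl.get_obs();print(o["clock"],o["tool_pos"],o["orientation"],rel([.608,-.1055,.153],-197.6))
s=snap("wrist");np.savez("wrist7.npz",**s);cv2.imwrite("pics/w8.png",s["img"][:,:,::-1])
```

```text
17.65 [0.55683458 0.31460149 0.15632548] [1.79797250e+02 9.78302632e-02 1.56363943e+02] (array([-21.53, -36.44,   0.24]), array([ 0.2 ,  0.11, -6.04]))
```

View pics/w8.png

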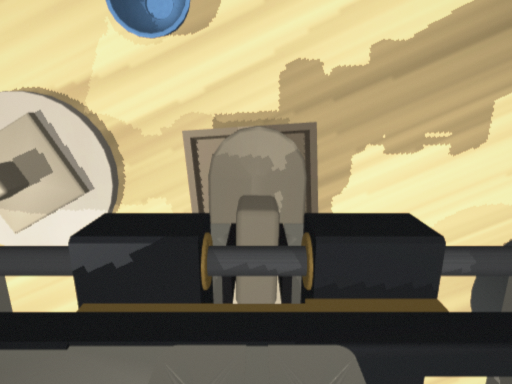

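The oval lid is gripped squarely by its bar and hangs level; its tip is at (257,127) and the square lid is undisturbed on the bat. I'll compute the lid centre in the hand.

Run:
```python
from h import *
s=dict(np.load("wrist7.npz"));o=ctrl.get_obs();a=np.radians(o["orientation"][2]);t=np.array([np.cos(a),np.sin(a)]);y=np.array([np.sin(a),-np.cos(a)])
for z in(.127,.139):
    for uv in((257,126.5),(208.5,200),(305.5,200)):
        d=ray(s,uv,z)[0]-o["tool_pos"][:2];print(z,uv,(d@t).round(4),(d@y).round(4))
```

```text
0.127 (257, 126.5) 0.057 0.0013
0.127 (208.5, 200) 0.0129 -0.0283
0.127 (305.5, 200) 0.0128 0.0311
0.139 (257, 126.5) 0.0576 0.0013
0.139 (208.5, 200) 0.0163 -0.0265
0.139 (305.5, 200) 0.0163 0.0291
```

Emit:
{"op": "send_rows", "data": {
  "plan": [
    [[-0.8, -1.3, 0, 0, 0, 0], [-2.3, -4, 0, 0, 0, -1], [-4, -6.8, 0, 0, 0, -2], [-5.7, -9.7, 0, 0, 0, -3], [-7.5, -12.7, 0, 0, 0, -4], [-9.2, -15.7, 0, 0, 0, -5], [-10.9, -18.7, 0, 0, 0, -6], [-12.7, -21.7, 0, 0, 0, -6]]
  ]
}}

```text
clock: 18.37
tool_pos: [0.584, 0.0618, 0.1524]
orientation: [-179.9, -0.1, 162.4]
force: [1.5, -0.5, -2.2]
opening: 0.0197
gripper_force: 29.6
```

Run:
```python
from h import *
print(ctrl.get_obs()["tool_pos"],rel([.6063,-.105,.153],-197.6))
```

```text
[0.58400601 0.06179473 0.15240575] (array([ -7.17, -15.22,  -0.06]), array([-0.06, -0.1 ,  0.  ]))
```

Emit:
{"op": "send_rows", "data": {
  "plan": [
    [[-1.4, -2.9, 0, 0, 0, 0], [-2.8, -5.9, 0, 0, 0, 0], [-4.2, -8.9, 0, 0, 0, 0], [-5.6, -11.9, 0, 0, 0, 0], [-6.7, -14.2, 0, 0, 0, 0], [-7.2, -15.2, 0, 0, 0, 0], [-7.2, -15.2, 0, 0, 0, 0], [-7.2, -15.2, 0, 0, 0, 0]]
  ]
}}

```text
clock: 19.03
tool_pos: [0.6068, -0.1033, 0.1525]
orientation: [-180.0, -0.1, 162.2]
force: [0.1, 0.0, -2.4]
opening: 0.0199
gripper_force: 29.6
```

Run:
```python
from h import *
print(ctrl.get_obs()["tool_pos"],rel([.6063,-.105,.066],-197.6))
s=snap("wrist");cv2.imwrite("pics/w9.png",s["img"][:,:,::-1])
```

```text
[ 0.60678436 -0.10334248  0.15248789] (array([-0.02, -0.17,  8.65]), array([-0.02, -0.11, -0.17]))
```

View pics/w9.png

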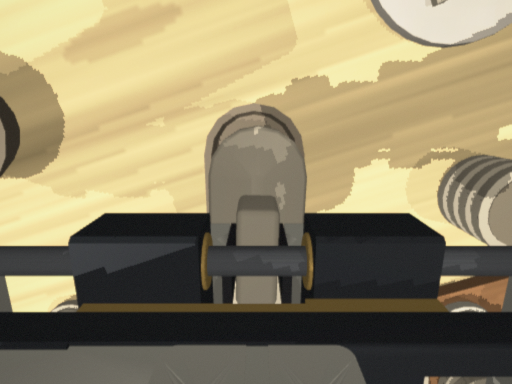

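The oval dish's outline (u 205–307, top v 104) sits symmetrically around the lid (centre u 257). I'll lower it.

Emit:
{"op": "send_rows", "data": {
  "plan": [
    [[0, -0.1, 2, 0, 0, 0], [0, -0.1, 4, 0, 0, 0], [0, -0.1, 6, 0, 0, 0], [0, -0.1, 7, 0, 0, 0], [0, -0.1, 7.6, 0, 0, 0], [0, -0.1, 8.1, 0, 0, 0], [0, -0.1, 8.3, 0, 0, 0], [0, -0.1, 8.3, 0, 0, 0]]
  ]
}}

```text
clock: 19.75
tool_pos: [0.6076, -0.1034, 0.0709]
orientation: [180.0, 0.0, 162.4]
force: [0.2, -0.6, -1.8]
opening: 0.0199
gripper_force: 29.6
```

Emit:
{"op": "send_rows", "data": {
  "plan": [
    [[0, 0, 0.15, 0, 0, 0], [0, 0, 0.3, 0, 0, 0], [0, 0, 0.3, 0, 0, 0]]
  ]
}}

```text
clock: 20.0
tool_pos: [0.6075, -0.1037, 0.068]
orientation: [180.0, 0.0, 162.3]
force: [0.4, -0.5, -2.0]
opening: 0.0199
gripper_force: 29.6
```

Emit:
{"op": "send_rows", "data": {
  "plan": [
    [[0, 0, 0.1, 0, 0, 0], [0, 0, 0.2, 0, 0, 0], [0, 0, 0.2, 0, 0, 0]]
  ]
}}

```text
clock: 20.25
tool_pos: [0.6077, -0.1039, 0.0664]
orientation: [180.0, 0.1, 162.3]
force: [-0.7, -1.1, 3.3]
opening: 0.0199
gripper_force: 29.7
```

Run:
```python
from h import *
o=ctrl.get_obs();print(o["tool_pos"],o["force"],o["moment"])
```

```text
[ 0.6077456  -0.10387262  0.06641917] [-0.65032845 -1.0703007   3.25722224] [-0.27883549  0.28932842 -0.0482906 ]
```

Emit:
{"op": "send_rows", "data": {
  "plan": [
    [[0, 0, 0, 0, 0, 0], [0, 0, 0, 0, 0, 0], [0, 0, 0, 0, 0, 0], [0, 0, 0, 0, 0, 0], [0, 0, 0, 0, 0, 0], [0, 0, 0, 0, 0, 0]]
  ],
  "fingers": 0.6
}}

```text
clock: 20.75
tool_pos: [0.6073, -0.1036, 0.0656]
orientation: [-180.0, -0.0, 162.3]
force: [0.8, -0.7, 0.2]
opening: 0.0509
gripper_force: 0.0
```

Emit:
{"op": "send_rows", "data": {
  "plan": [
    [[0, 0, -1.5, 0, 0, 0], [0, 0, -4, 0, 0, 0], [0, 0, -7, 0, 0, 0], [0, 0, -10, 0, 0, 0], [0, 0, -13, 0, 0, 0], [0, 0, -16, 0, 0, 0], [0, 0, -16, 0, 0, 0]]
  ]
}}

```text
clock: 21.33
tool_pos: [0.6103, -0.1041, 0.2328]
orientation: [179.9, 0.6, 162.4]
force: [1.3, -0.6, -0.1]
opening: 0.0529
gripper_force: 0.0
```

Run:
```python
from h import *
s=snap("wrist");np.savez("wrist8.npz",**s);cv2.imwrite("pics/w10.png",s["img"][80:240,150:360,::-1].repeat(2,0).repeat(2,1))
```

```text
(no output)
```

View pics/w10.png

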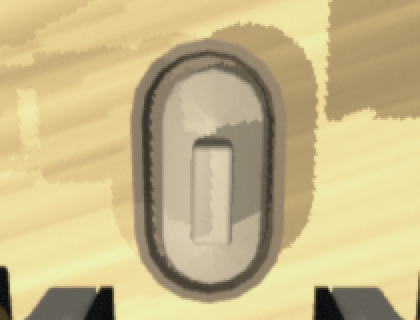

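Emit:
{"op": "send_rows", "data": {
  "plan": [
    [[1.5, 3.2, 0, 0, 0, 0], [3.1, 6.6, 0, 0, 0, 0], [4.8, 10, 0, 0, 0, 0], [6.4, 13.4, 0, 0, 0, 0], [8.1, 16.8, 0, 0, 0, 0], [9.7, 20.2, 0, 0, 0, 0], [11.4, 23.7, 0, 0, 0, 0], [13, 27, 0, 0, 0, 0]]
  ]
}}

```text
clock: 22.05
tool_pos: [0.5643, 0.1948, 0.2248]
orientation: [-180.0, -0.0, 162.3]
force: [1.0, 0.4, -0.0]
opening: 0.0524
gripper_force: 0.0
```

Emit:
{"op": "send_rows", "data": {
  "plan": [
    [[1.7, 3.5, 0, 0, 0, 0], [3.4, 7, 0, 0, 0, 0], [4.8, 10, 0, 0, 0, 0], [5.3, 11.1, 0, 0, 0, 0], [5.3, 11.1, 0, 0, 0, 0], [5.3, 11.1, 0, 0, 0, 0]]
  ]
}}

```text
clock: 22.55
tool_pos: [0.5479, 0.3151, 0.2245]
orientation: [-179.9, -0.1, 162.4]
force: [-0.6, -0.5, 0.6]
opening: 0.0525
gripper_force: 0.0
```

Run:
```python
from h import *
s=snap("wrist");np.savez("wrist9.npz",**s);o=ctrl.get_obs();print(o["clock"],o["tool_pos"],o["orientation"][2])
u,v=proj(s,[[.555,.312,.045]])[0].astype(int);print(u,v)
for t in(47,52,57):
    m,h=clay(s,t);m[:,:u-75]=0;m[:,u+75:]=0;m[:90]=0
    q=hull(m,(u,v));print("dish",cv2.boundingRect(q),cv2.minAreaRect(ray(s,q,.045).astype(np.float32)))
```

```text
22.6 [0.54815704 0.31426934 0.22480377] 162.356377930676
255 180
dish (180, 130, 132, 109) ((0.5588405728340149, 0.2964123487472534), (0.13948090374469757, 0.12386998534202576), 69.67095184326172)
dish (180, 130, 132, 109) ((0.5583864450454712, 0.2965979278087616), (0.14004197716712952, 0.12425751984119415), 69.91404724121094)
dish (180, 127, 133, 112) ((0.5564091205596924, 0.29743024706840515), (0.14064174890518188, 0.12811154127120972), 70.0902099609375)
```

The oval lid lies evenly in its seat. For the square dish the fingers pollute the mask, so I'll cut at row 213 and use its top, left and right edges.

Run:
```python
from h import *
s=dict(np.load("wrist9.npz"))
for t in(47,52,57):
    m,h=clay(s,t,213);m=cv2.medianBlur(m,5);m[:90]=0
    n,l,st,_=cv2.connectedComponentsWithStats(m);k=l[180,255];print(t,st[k]);m=l==k
    rows=range(150,210,3);L=ray(s,[(np.argmax(m[v])-.5,v) for v in rows],.045);R=ray(s,[(511.5-np.argmax(m[v][::-1]),v) for v in rows],.045)
    T=ray(s,[(u,np.argmax(m[:,u])-.5) for u in range(215,300,4)],.045)
    ln=[cv2.fitLine(a.astype(np.float32),cv2.DIST_HUBER,0,.01,.001).ravel() for a in(L,R,T)]
    for f in ln: print(f.round(4),(np.degrees(np.arctan2(f[1],f[0]))%90).round(2))
    a=np.radians(162);tx=np.array([np.cos(a),np.sin(a)]);ty=np.array([np.sin(a),-np.cos(a)])
    print("ylr",[(f[2:]@ty).round(4) for f in ln[:2]],"xtop",(ln[2][2:]@tx).round(4))
    for d in(.056,):
        cy=(ln[0][2:]@ty+ln[1][2:]@ty)/2;cx=ln[2][2:]@tx-d;print("centre",cx*tx+cy*ty)
```

```text
47 [ 206  130  106   83 8365]
[ 0.9403 -0.3402  0.5306  0.2628] 70.11
[ 0.9383 -0.3458  0.5717  0.366 ] 69.77
[0.3376 0.9413 0.505  0.3292] 70.27
ylr [np.float64(0.4139), np.float64(0.5247)] xtop -0.3786
centre [0.55832638 0.31207308]
52 [ 206  130  107   83 8432]
[ 0.9403 -0.3402  0.5306  0.2628] 70.11
[ 0.9385 -0.3454  0.5669  0.368 ] 69.8
[0.3415 0.9399 0.503  0.3255] 70.03
ylr [np.float64(0.4139), np.float64(0.5252)] xtop -0.3778
centre [0.557701   0.31249637]
57 [ 205  126  108   87 8647]
[ 0.9403 -0.3402  0.5306  0.2628] 70.11
[ 0.9399 -0.3414  0.5674  0.3679] 70.03
[0.3508 0.9365 0.5031 0.3303] 69.46
ylr [np.float64(0.4139), np.float64(0.5253)] xtop -0.3764
centre [0.55632607 0.31300599]
```

Emit:
{"op": "send_rows", "data": {
  "plan": [
    [[0.3, -3, 0, 0, 0, -3], [0.7, -6.5, 0, 0, 0, -7], [1.1, -10, 0, 0, 0, -11], [1.4, -13.5, 0, 0, 0, -15], [1.8, -17, 0, 0, 0, -19], [2.2, -20, 0, 0, 0, -22], [2.3, -21.3, 0, 0, 0, -22.9], [2.3, -21.3, 0, 0, 0, -22.9]]
  ]
}}

```text
clock: 23.27
tool_pos: [0.4604, 0.1151, 0.2262]
orientation: [180.0, 0.0, -174.9]
force: [-0.4, 0.4, -0.3]
opening: 0.0525
gripper_force: 0.0
```

Emit:
{"op": "send_rows", "data": {
  "plan": [
    [[0, 0, 0, 0, 0, 0], [0, 0, 0, 0, 0, 0]]
  ]
}}

```text
clock: 23.43
tool_pos: [0.4624, 0.1186, 0.2259]
orientation: [180.0, 0.0, -174.9]
force: [-0.1, 0.2, -0.2]
opening: 0.0525
gripper_force: 0.0
```

Run:
```python
from h import *
s=snap("wrist");np.savez("wrist10.npz",**s);o=ctrl.get_obs();print(o["clock"],o["tool_pos"],o["orientation"][2])
h=cv2.cvtColor(s["img"],cv2.COLOR_RGB2HSV);u,v=proj(s,[[.462,.1185,.03]])[0].astype(int);print(u,v)
print([(x,int(h[v-25,x,1]),int(h[v-25,x,2])) for x in range(u-85,u+86,6)])
for t in(46,49):
    m=(h[...,1]>t).astype(np.uint8);m[225:]=0
    try:
        q=hull(m,(u-20,v-25));print(t,cv2.boundingRect(q),cv2.minAreaRect(ray(s,q,.027).astype(np.float32)))
    except Exception as e: print(e)
print(rel([.462,.1185,.0435],-174.7))
```

```text
23.4833 [0.46239494 0.11896093 0.22571879] -174.81687985128275
256 170
[(171, 89, 229), (177, 87, 229), (183, 89, 229), (189, 97, 216), (195, 36, 218), (201, 37, 220), (207, 36, 221), (213, 36, 222), (219, 43, 191), (225, 49, 205), (231, 48, 217), (237, 50, 216), (243, 49, 201), (249, 49, 192), (255, 50, 209), (261, 51, 207), (267, 51, 205), (273, 50, 203), (279, 50, 197), (285, 52, 190), (291, 51, 189), (297, 35, 152), (303, 35, 218), (309, 37, 216), (315, 37, 214), (321, 99, 163), (327, 97, 165), (333, 99, 163), (339, 98, 162)]
46 (220, 133, 74, 73) ((0.4624902904033661, 0.1189456433057785), (0.08312181383371353, 0.08294929563999176), 5.132290840148926)
49 (0, 102, 512, 282) ((0.5733785033226013, 0.12748296558856964), (0.37149620056152344, 0.701946496963501), 5.113910675048828)
(array([ 0.05, -0.05, 18.22]), array([ 0.01,  0.02, -0.12]))
```

Emit:
{"op": "send_rows", "data": {
  "plan": [
    [[0, 0, 3, 0, 0, 0], [0, 0, 6.5, 0, 0, 0], [0, 0, 10, 0, 0, 0], [0, 0, 13.5, 0, 0, 0], [0, 0, 16, 0, 0, 0], [0, 0, 17.5, 0, 0, 0], [0, 0, 18.1, 0, 0, 0], [0, 0, 18.1, 0, 0, 0]]
  ]
}}

```text
clock: 24.15
tool_pos: [0.4614, 0.1188, 0.043]
orientation: [-179.9, -0.2, -174.7]
force: [0.2, 0.5, -0.1]
opening: 0.0527
gripper_force: 0.0
```

Emit:
{"op": "send_rows", "data": {
  "plan": [
    [[0, 0, 0, 0, 0, 0], [0, 0, 0, 0, 0, 0], [0, 0, 0, 0, 0, 0], [0, 0, 0, 0, 0, 0], [0, 0, 0, 0, 0, 0], [0, 0, 0, 0, 0, 0], [0, 0, 0, 0, 0, 0], [0, 0, 0, 0, 0, 0]]
  ],
  "fingers": 0
}}

```text
clock: 24.82
tool_pos: [0.4624, 0.1192, 0.0455]
orientation: [180.0, 0.1, -174.7]
force: [-2.2, -0.1, 7.1]
opening: 0.0256
gripper_force: 30.0
```

Emit:
{"op": "send_rows", "data": {
  "plan": [
    [[0, 0, -1, 0, 0, 0], [0, 0, -2.5, 0, 0, 0], [0, 0, -4.5, 0, 0, 0], [0, 0, -6.5, 0, 0, 0], [0, 0, -8.5, 0, 0, 0], [0, 0, -10, 0, 0, 0], [0, 0, -11, 0, 0, 0], [0, 0, -11, 0, 0, 0]]
  ]
}}

```text
clock: 25.48
tool_pos: [0.4628, 0.1194, 0.1566]
orientation: [179.9, 0.2, -174.8]
force: [-0.5, 0.4, -1.5]
opening: 0.026
gripper_force: 30.0
```

Run:
```python
from h import *
o=ctrl.get_obs();print(o["clock"],o["tool_pos"],rel([.5575,.3118,.1535],-200))
```

```text
25.4833 [0.46282879 0.11941648 0.15659884] (array([-11.19,  18.29,   0.38]), array([ 0.13,  0.15, 25.25]))
```

Emit:
{"op": "send_rows", "data": {
  "plan": [
    [[-0.6, 1, 0, 0, 0, 1], [-2, 3.3, 0, 0, 0, 5], [-3.7, 6, 0, 0, 0, 9], [-5.4, 8.8, 0, 0, 0, 13], [-7.1, 11.6, 0, 0, 0, 17], [-8.8, 14.4, 0, 0, 0, 21], [-10.2, 16.7, 0, 0, 0, 24], [-11.2, 18.3, 0, 0, 0, 25.2]]
  ]
}}

```text
clock: 26.15
tool_pos: [0.5571, 0.3133, 0.1524]
orientation: [-179.9, -0.1, 159.9]
force: [1.0, 0.2, -1.6]
opening: 0.0258
gripper_force: 30.0
```

Emit:
{"op": "send_rows", "data": {
  "plan": [
    [[0, 0, 0, 0, 0, 0], [0, 0, 0, 0, 0, 0], [0, 0, 0, 0, 0, 0]]
  ]
}}

```text
clock: 26.4
tool_pos: [0.5559, 0.3106, 0.1531]
orientation: [-179.9, -0.1, 160.1]
force: [-0.2, 0.4, -1.5]
opening: 0.0262
gripper_force: 30.0
```

Run:
```python
from h import *
o=ctrl.get_obs();print(o["clock"],o["tool_pos"],o["orientation"],rel([.5573,.312,.067],-200))
s=snap("wrist");cv2.imwrite("pics/w11.png",s["img"][:,:,::-1])
h=cv2.cvtColor(s["img"],cv2.COLOR_RGB2HSV).astype(int)
for v in(190,205):
    r=h[v];ch=(r[:,1]*r[:,2]//255);lid=np.where((r[:,1]<60)&(abs(np.arange(512)-256)<110))[0];cl=np.where((ch<52)&(abs(np.arange(512)-256)<110))[0];print(v,lid.min(),lid.max(),cl.min(),cl.max())
```

```text
26.4 [0.55591499 0.31059005 0.15307773] [-1.79869560e+02 -8.12433082e-02  1.60057259e+02] (array([-0.09,  0.2 ,  8.61]), array([-0.13, -0.08,  0.06]))
190 185 328 185 329
205 186 327 186 328
```

Emit:
{"op": "send_rows", "data": {
  "plan": [
    [[-0.1, 0.1, 2, 0, 0, 0], [-0.1, 0.1, 4, 0, 0, 0], [-0.1, 0.1, 6, 0, 0, 0], [-0.1, 0.1, 7, 0, 0, 0], [-0.1, 0.1, 7.6, 0, 0, 0], [-0.1, 0.1, 8.1, 0, 0, 0], [-0.1, 0.1, 8.4, 0, 0, 0], [-0.1, 0.1, 8.4, 0, 0, 0]]
  ]
}}

```text
clock: 27.12
tool_pos: [0.5582, 0.312, 0.0709]
orientation: [180.0, 0.0, 160.0]
force: [0.0, 0.2, -1.0]
opening: 0.0257
gripper_force: 30.0
```

Emit:
{"op": "send_rows", "data": {
  "plan": [
    [[0, 0, 0.1, 0, 0, 0], [0, 0, 0.2, 0, 0, 0], [0, 0, 0.2, 0, 0, 0]]
  ]
}}

```text
clock: 27.37
tool_pos: [0.5582, 0.3122, 0.0691]
orientation: [180.0, 0.0, 160.0]
force: [-0.1, -0.1, -0.5]
opening: 0.0256
gripper_force: 30.0
```

Emit:
{"op": "send_rows", "data": {
  "plan": [
    [[0, 0, 0.1, 0, 0, 0], [0, 0, 0.15, 0, 0, 0], [0, 0, 0.15, 0, 0, 0]]
  ]
}}

```text
clock: 27.62
tool_pos: [0.5582, 0.3122, 0.0676]
orientation: [180.0, 0.0, 160.1]
force: [-1.3, 0.1, 1.9]
opening: 0.0255
gripper_force: 30.0
```

Emit:
{"op": "send_rows", "data": {
  "plan": [
    [[0, 0, 0.05, 0, 0, 0], [0, 0, 0.1, 0, 0, 0], [0, 0, 0.1, 0, 0, 0]]
  ]
}}

```text
clock: 27.87
tool_pos: [0.5582, 0.3122, 0.0676]
orientation: [180.0, 0.0, 160.1]
force: [-4.3, -1.4, 9.7]
opening: 0.0261
gripper_force: 30.0
```

Emit:
{"op": "send_rows", "data": {
  "plan": [
    [[0, 0, 0, 0, 0, 0], [0, 0, 0, 0, 0, 0], [0, 0, 0, 0, 0, 0], [0, 0, 0, 0, 0, 0], [0, 0, 0, 0, 0, 0], [0, 0, 0, 0, 0, 0]]
  ],
  "fingers": 0.6
}}

```text
clock: 28.37
tool_pos: [0.5581, 0.3119, 0.066]
orientation: [-180.0, -0.0, 160.0]
force: [-0.1, -0.1, 0.6]
opening: 0.052
gripper_force: 0.0
```

Emit:
{"op": "send_rows", "data": {
  "plan": [
    [[0, 0, -1.5, 0, 0, 0], [0, 0, -4, 0, 0, 0], [0, 0, -7, 0, 0, 0], [0, 0, -10, 0, 0, 0], [0, 0, -13, 0, 0, 0], [0, 0, -16, 0, 0, 0], [0, 0, -16, 0, 0, 0], [0, 0, -16, 0, 0, 0]]
  ]
}}

```text
clock: 29.03
tool_pos: [0.5588, 0.3126, 0.2284]
orientation: [179.8, 0.1, 160.0]
force: [-0.3, -0.7, -0.4]
opening: 0.0523
gripper_force: 0.0
```

Run:
```python
from h import *
o=ctrl.get_obs();print(o["clock"],o["tool_pos"],o["gripper_force"])
s=snap("wrist");t=snap("top")
a=s["img"][90:240,150:360].repeat(2,0).repeat(2,1);b=cv2.resize(t["img"][90:220,110:400],None,fx=2.7,fy=2.2)
H=np.zeros((300+b.shape[0],b.shape[1],3),np.uint8);H[:300,:420]=a;H[300:]=b
cv2.imwrite("pics/fin.png",H[:,:,::-1]);print(H.shape)
h=cv2.cvtColor(s["img"],cv2.COLOR_RGB2HSV);m=(h[...,1]<60).astype(np.uint8);m[228:]=0
u,v=proj(s,[[.5575,.312,.05]])[0].astype(int);q=hull(m,(u,v-20));print(cv2.boundingRect(q),cv2.minAreaRect(ray(s,q,.049).astype(np.float32)))
```

```text
29.0333 [0.55884424 0.31264762 0.22844073] 0.0
(586, 783, 3)
(215, 133, 81, 78) ((0.5581420660018921, 0.31234461069107056), (0.08409619331359863, 0.08441334962844849), 70.02214050292969)
```

View pics/fin.png

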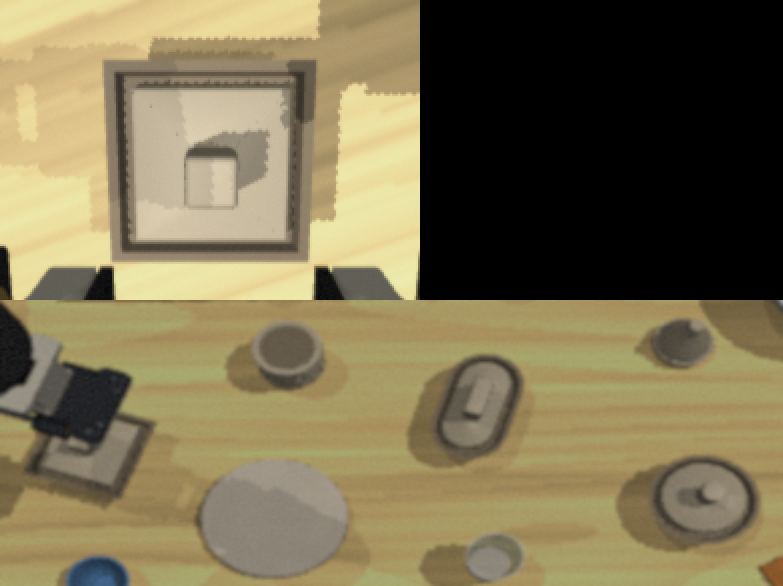

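All three lids sit in their own dishes with even gaps: square at (210,165) in the wrist half, oval at (480,400) and round at (705,497) in the top half. The bowl stack, tea glass and tagine have not moved, so I'm handing in.

```bash
python3 -c "
from plant import ctrl
print(ctrl.close_job())"
```

```text
the job is handed in; nothing more can be done
None
```

I swapped the lids round via the plaster disc and handed the job in at about 29 s; the final pictures showed all three down in their own dishes and the bystanders unmoved, but the hand-in returned no verdict.

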